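# Index the specimen by its star wheel

### The job

Take the orange-handled adjusting bar from its stand, put its tip through the narrow yellow slot of the indexing head and push the star wheel round a tooth at a time, in the direction of the green arrow, until the white line on the specimen dial points at the green mark. Then put the bar back in its stand, standing upright and fully seated, and let go. Turn the wheel with the bar only, never with the gripper, and leave the other things on the bench where they are.

Things in the scene. Friction and masses are not known exactly. Their poses are not given: they have to be found in the camera images.
- bar: Adjusting bar, about 0.2 kg, loose, upright in its stand. Origin: centre of the underside of its steel flange (44 x 44 x 6 mm); z along the bar to the handle. Above the flange a square orange handle 28 x 28 mm, 62 mm tall (z = 6 to 68 mm), sides along the body's x and y. Below the flange a round steel rod 11 mm in diameter with a rounded tip at z = -85 mm.
- bar_tip (a point): End of the bar's rod: (0, 0, -85 mm) in the bar's frame, same axes.
- stand: Fixed bar stand 100 x 100 x 105 mm: blue base, four thin posts, aluminium plate 12 mm thick with a 26 mm square through hole in the middle. The bar's rod hangs through the hole, its flange rests on the plate. Origin: centre of the underside. Stands left or right of the head (may swap places with the V-block).
- stand_seat (a point): Centre of the hole at the plate's upper face, 105 mm above the bench: the bar's origin lies here when seated.
- head: Fixed indexing head. Origin: centre of its base's underside (190 x 170 mm); x points to the dial side, away from the robot. Cheeks 146 mm high, 77 mm either side. A grey housing 76 x 128 x 137 mm is tilted in it by 30 degrees about y, top 211 mm above the bench; its slot face looks up and towards the robot, its dial up and away.
- slot (a point): Middle of the yellow slot's mouth. z = out of the slot, 30 degrees from vertical, leaning to the robot side; y = level, along the slot, the way of the green arrow; x = up the slope, across the slot. The slot is 52 mm long (y), 17 mm wide (x), its straight walls 33 mm deep: the rod must enter nearly parallel to z and stay so. The yellow rim is 64 x 29 mm outside.
- wheel_axis (a point): Centre of the star wheel, 90 mm straight below the slot's mouth (slot z = -90 mm); same axes as the slot. The wheel's axis is parallel to x.
- wheel_angle (a joint): Angle of wheel, dial and white line (rad); 0 = line on the middle of the green mark, which spans -0.12 to +0.12. Grows as the teeth under the slot move to the slot's +y (with the arrow). Starts between -2.1 and -1.3; travel -2.4 to 0.7. Turns against light friction (0.07 N m, some 1.5 N at the teeth), no detents, stays where left.
- star_wheel: Brass star wheel: 10 straight radial teeth, 36 degrees apart, 7 mm thick, 18 mm wide (along x), reaching 54 mm from the axis; hub radius 35 mm. At joint 0 and each multiple of 36 degrees a tooth stands mid-slot along the slot's z, its tip 36 mm below the mouth. One stroke along the slot turns it by up to one and a half teeth. Origin: wheel centre.
- vblock: Bystander, fixed: steel V-block 100 x 100 mm, about 75 mm high. Origin: centre of the underside.
- shaft: Bystander, loose: aluminium shaft 36 mm diameter, 140 mm long, lying in the V-block. Origin: below its middle.
- ring_gauge: Bystander, loose: steel ring 76 mm diameter, 24 mm high. Origin: centre of the underside.
- cleaner: Bystander, loose: white bottle with red cap, 60 mm diameter, 150 mm tall. Origin: centre of the underside.
- micrometer: Bystander, loose: green-framed micrometer lying flat, about 145 x 65 x 18 mm. Origin: near the middle of the frame's open side, on the bench.
- mouse: Bystander, loose: black computer mouse 105 x 60 x 32 mm. Origin: centre of the underside.
- pot: Bystander, loose: empty black cup 80 mm diameter, 90 mm tall. Origin: centre of the underside.
There are look-alikes about, which are no part of the job. What is shaped like the bar but pink or turquoise is not meant.

How it is judged:
On the way, in this order (a step that is already met when the one before it is completed fails the run):
1. the bar's tip is in the slot, down among the teeth (z of bar_tip in the frame of slot between -0.06 and -0.038 m and x of bar_tip in the frame of slot between -0.012 and 0.012 m and y of bar_tip in the frame of slot between -0.03 and 0.03 m), for 0.1 s.
2. the star wheel has come to less than about a tooth and a half from the mark (value of joint wheel_angle above -0.95 rad), for 0.1 s.
3. the white line stands on the green mark (value of joint wheel_angle between -0.12 and 0.12 rad), for 0.2 s.
At the end, for the whole second after the job is handed in: The star wheel is at rest with the white line on the green mark (within 0.12 rad of its middle), and the bar stands released and still in its stand: flange flat on the plate (within 4 mm in height, tilt under 0.06 rad) and within 12 mm of the hole's centre (all of step 3 and velocity of joint wheel_angle between -0.05 and 0.05 rad/s and horizontal distance between bar and stand_seat below 0.012 m and z of bar in the frame of stand_seat between -0.004 and 0.004 m and angle between bar's own z axis and vertical below 0.06 rad and linear speed of bar below 0.02 m/s and contact force between the fingers and bar below 0.1 N); the robot touches nothing.
It fails at once if the gripper or arm touches the star wheel (contact force between any of the fingers, the arm and star_wheel above 0.5 N).
It fails at once if a bystander (shaft, ring gauge, bottle, micrometer, mouse or cup) is moved more than 30 mm (distance of any of shaft, ring_gauge, cleaner, micrometer, mouse, pot from where it was at the start of the episode above 0.03 m).
It also fails if it takes over 67 s, if anything falls off the work surface, if the arm or the gripper's body presses on something with over 40 N, if the wrist force passes 120 N, or if a joint passes its speed limit or range.

### The arm

A 7-joint arm with a two-finger parallel gripper is mounted at the origin on the work surface. World frame = base frame: x ahead of the robot, y to its left, z up, the work surface at z = 0. Lengths are in m, angles in rad, forces in N, time in s.
With the tool pointing down it reaches from about 0.4 to 0.9 m from the base axis. Payload 5.5 kg.
Tool frame: the origin (TCP) lies midway between the tips of the shut fingers; the grasp point (between the pads) lies 19 mm behind it (manip.grip_depth is the distance from the TCP to the grasp point, in m); z points along the fingers, y is the line along which they close (so a half turn about z gives the same grasp; the last joint's range is limited). The gripper opens to 92 mm and grips with 3 to 60 N. Pads are 19 mm wide; open, the fingers measure 130 mm over their backs; the gripper's body (75 mm by 190 mm) begins 47 mm behind the grasp point.
Start: joints at [-0.85, 0.501, -0.427, 1.55, 0.221, 1.138, -0.21], TCP at [0.287, 0.583, 0.227] pointing down, gripper open.
Joint ranges: [-2.88, 2.88], [-0.31, 2.03], [-1.54, 1.56], [0.2, 2.42], [-1.41, 4.55], [0.19, 2.02], [-2.57, 2.57]. Speed limits (rad/s): [2.57, 2.57, 3.14, 3.14, 3.14, 3.14, 3.14].

### API

Orientations are given as a unit quaternion [x, y, z, w].
In Python, from bench import manip, effector, viewer gives the robot as it stands. Calls block until the motion is done:
- manip.move_pose(position, orientation): joint-space move of the TCP to a pose.
- manip.servo_line(position, ori=None, vel=0.15): straight line of the TCP; ori=None keeps the orientation; vel is the mean speed in m/s.
- manip.movej(angles): joint-space move.
- effector.open_jaws() and effector.close(f_grip=None): open the fingers fully, or close them until they stop; f_grip is the grip in N (None keeps the last).
- manip.sleep(seconds).
- manip.solve_ik(position, orientation): joint angles nearest the present ones, or None.
- viewer.get_image(name): name is "scene" or "top"; returns the picture (420x560x3 uint8, red, green, blue); there is no depth.
- viewer.get_calibration(name): a dict with "vfov" (degrees; the focal length in pixels is half the picture's height over the tangent of half this angle, whatever the lens; pixels are square), "cx", "cy" (the principal point, pixels), "eye" and "attitude" of the camera in the world. Camera axes: x right, y down, z forward; pixel columns grow to the right and rows downward; lengths in m; the calibration is good to about 2 mm. A picture is of the moment at which its call begins. get_calibration takes no time and is no camera call.
A pose or a line that the arm cannot do raises manip.PlanningError and nothing moves.
- manip.hand_in(): hands the job in; it is judged then, once.
Readings, each from a call of its own:
- manip.current_clock(): time.
- manip.current_q(): joint angles.
- manip.current_joint_velocities(): joint speeds.
- manip.current_tau(): joint torques, N m.
- manip.current_tool_pos(): TCP position.
- manip.current_tcp_rot(): TCP orientation.
- manip.current_force(): force on the tool from outside, world axes, zero at the start.
- manip.current_wrist_torque(): the same for the moment, N m.
- manip.current_finger_gap(): finger opening in m.
- manip.current_gripper_force(): force on a finger pad.
Only numpy, scipy, OpenCV 4.12 (cv2) and the standard library are available. Lean on these libraries where they do the work, as an engineer would, in place of code of your own. Each camera call takes 0.05 s, during which the arm holds its last target. There are 200 camera calls.

## Working session

There is one attempt and no reset: what is moved stays moved. The work goes in short steps, each a Python script; the robot and the scene stay as the last script left them, time stands still between calls to the robot, and variables do not carry over. Pictures are saved under pics/ and viewed, at most 10 in all, crops included, and the job is handed in when it is done.

```bash
mkdir -p pics; ls; python3 - <<'E'
from bench import manip, effector, viewer
import cv2
for n in("scene","top"):
    im=viewer.get_image(n); cv2.imwrite(f"pics/{n}0.png",im[:,:,::-1]); print(viewer.get_calibration(n))
print(manip.current_clock(),manip.current_tcp_rot(),manip.grip_depth)
E
```

```text
pics
{'vfov': 50.670200363107625, 'cx': 282.6924753926805, 'cy': 208.16135110462443, 'eye': array([1.20151694, 0.60157569, 1.27470484]), 'attitude': array([ 0.37508738,  0.86576206, -0.3025067 , -0.13511182])}
{'vfov': 51.40563793424362, 'cx': 277.5455391037833, 'cy': 214.5367096085938, 'eye': array([0.32683263, 0.02060054, 1.21005362]), 'attitude': array([-0.65960387,  0.74441919, -0.07695749,  0.06957259])}
0.1 [ 2.26874756e-01  9.73923566e-01 -8.29452050e-04 -2.11437167e-04] 0.0188
```

View pics/scene0.png

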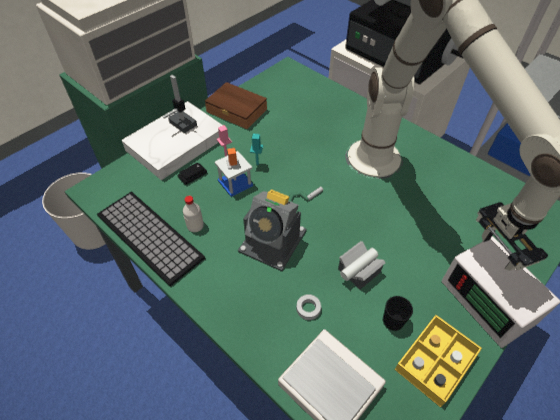

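View pics/top0.png

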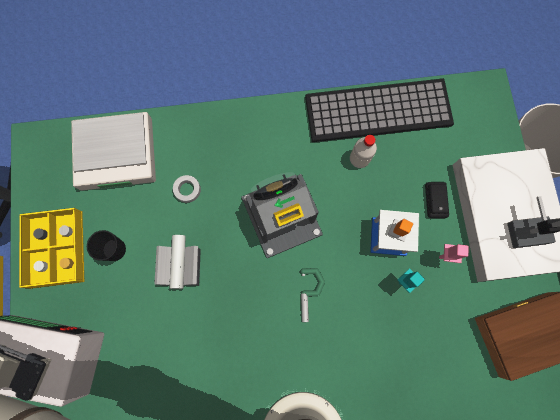

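The top view has three look-alike candidates: orange (403,228) standing in the stand, turquoise (411,280) and pink (456,252). Orange is the one I want. The yellow slot is at about (289,215) and the shaft in its V-block at (177,262).

```bash
python3 - <<'E'
import cv2,numpy as np
t=cv2.imread('pics/top0.png');s=cv2.imread('pics/scene0.png')
r=lambda a,k:cv2.resize(a,None,fx=k,fy=k,interpolation=cv2.INTER_CUBIC)
a=r(t[195:295,365:475][:75,:100],4) # 365..465,195..270
b=r(t[170:260,235:335][:75],4)      #235..335,170..245
c=r(s[120:195,200:300],4); d=r(s[185:260,230:330],4)
cv2.imwrite('pics/crop1.png',np.vstack([np.hstack([a,b]),np.hstack([c,d])]))
E
```

```text
(no output)
```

View pics/crop1.png

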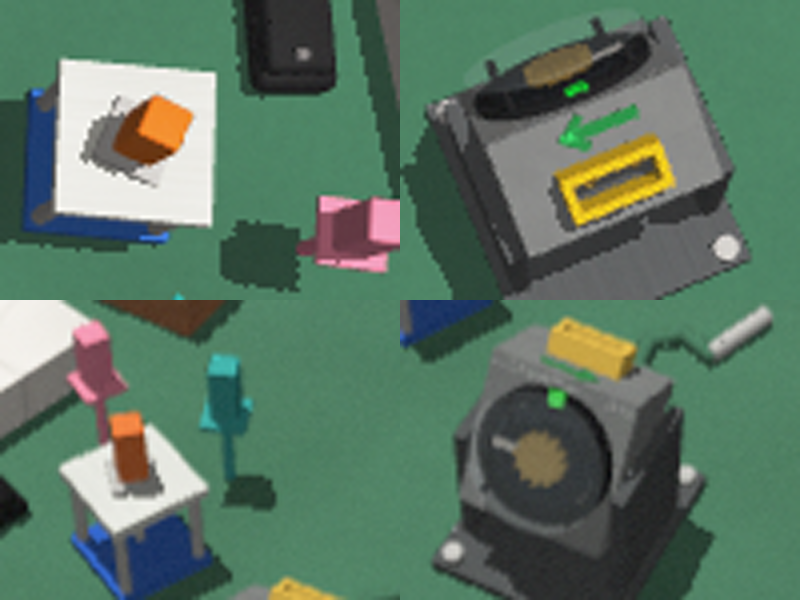

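The close crop confirms the orange bar is seated in the white-topped stand, while pink and turquoise are elsewhere. The rim, green arrow and dial line (pointing left of the mark) are all visible. Next I need larger crops for corner pixels.

```bash
cat > h.py <<'E'
import cv2,numpy as np
from scipy.spatial.transform import Rotation as R
from bench import manip, effector, viewer
class Cam:
    def __init__(s,n):
        c=viewer.get_calibration(n); s.f=210/np.tan(np.radians(c['vfov'])/2); s.c=np.array([c['cx'],c['cy']]); s.e=c['eye']; s.R=R.from_quat(c['attitude'])
    def proj(s,P):
        q=s.R.inv().apply(np.atleast_2d(P)-s.e); return q[:,:2]/q[:,2:]*s.f+s.c
    def ray(s,p):
        p=np.atleast_2d(p); d=s.R.apply(np.c_[(p-s.c)/s.f,np.ones(len(p))]); return d
    def atz(s,p,z):
        d=s.ray(p); return s.e+d*((z-s.e[2])/d[:,2])[:,None]
def crop(im,x0,y0,w,h,k):
    a=cv2.resize(im[y0:y0+h,x0:x0+w],None,fx=k,fy=k,interpolation=cv2.INTER_NEAREST)
    for i in range(0,w,5): cv2.line(a,(i*k,0),(i*k,6),(255,0,255),1); (i%10==0) and cv2.putText(a,str(x0+i),(i*k,17),0,.35,(255,0,255))
    for i in range(0,h,5): cv2.line(a,(0,i*k),(6,i*k),(255,0,255),1); (i%10==0) and cv2.putText(a,str(y0+i),(8,i*k+4),0,.35,(255,0,255))
    return a
E
python3 - <<'E'
from h import *
t=cv2.imread('pics/top0.png');s=cv2.imread('pics/scene0.png')
m=np.vstack([np.hstack([crop(t,265,195,40,30,10),crop(s,260,183,40,30,10)]),np.hstack([crop(t,375,205,50,37,8)[:,:400],crop(s,240,195,50,37,8)])])
cv2.imwrite('pics/crop2.png',m)
T=Cam('top')
st=np.array([[60,58],[216,72],[213,226],[54,212]])/4-.4+[365,195]
P=T.atz(st,.105);print(P,np.linalg.norm(P-np.roll(P,1,0),axis=1),P.mean(0))
E
```

```text
[[ 0.54085371 -0.26968353  0.105     ]
 [ 0.51951465 -0.36831549  0.105     ]
 [ 0.42116526 -0.34776893  0.105     ]
 [ 0.44216172 -0.2490093   0.105     ]] [0.10083418 0.10091392 0.1004727  0.10096691] [ 0.48092384 -0.30869431  0.105     ]
```

View pics/crop2.png

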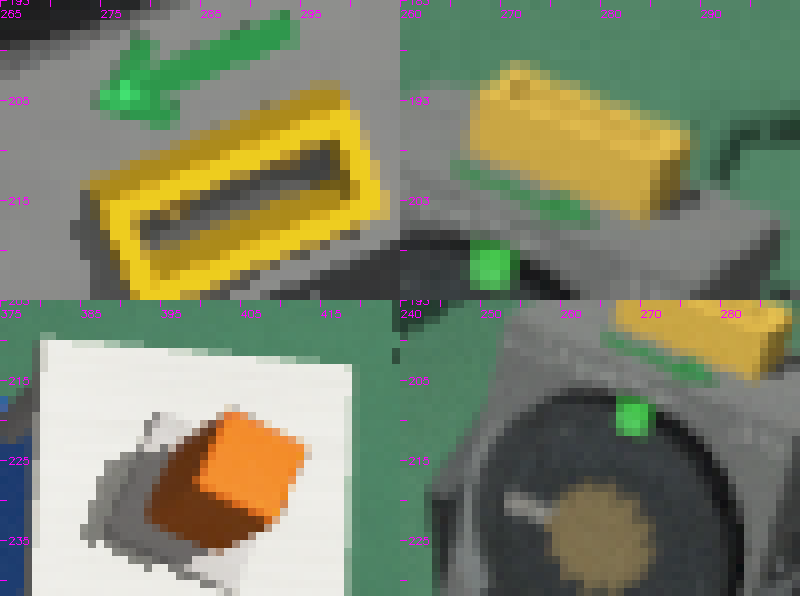

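Reading the crops:
- **Rim top-face corners, top view:** (275,214.6), (300,205.4), (304,216.5), (279,226).
- **Handle top-face corners, top view:** (404,219), (413.4,223.5), (409.7,232.5), (399.4,228.4).
- **Dial, scene view:** line end (253,219.5), centre about (265,224.5).

```bash
python3 - <<'E'
from h import *
from scipy.optimize import least_squares
T=Cam('top');S=Cam('scene')
hp=np.array([[404,218.9],[413.4,223.5],[409.7,232.5],[399.4,228.4]])-.5
P=T.atz(hp,.173);print('handle',P.mean(0),np.linalg.norm(P-np.roll(P,1,0),axis=1),np.degrees(np.arctan2(*(P[1]-P[0])[1::-1])),np.degrees(np.arctan2(*(P[2]-P[1])[1::-1])),np.degrees(np.arctan2(*(P[3]-P[2])[1::-1])))
# corners: x up/y-left is +y
c=np.array([[14.5,32,0],[14.5,-32,0],[-14.5,-32,0],[-14.5,32,0]])/1e3
tp=np.array([[274.9,214.6],[300.2,205.4],[304,216.5],[279,226.3]])-.5
sp=np.array([[286.2,198.8],[268.5,192],[271.5,189.2],[289,196]])-.5
def pose(v): return R.from_euler('z',v[3])*R.from_euler('y',-30,degrees=True)
def res(v):
    X=pose(v).apply(c)+v[:3]; return np.r_[(T.proj(X)-tp).ravel(),(S.proj(X)-sp).ravel()]
r=least_squares(res,[.5,0,.2,0]);v=r.x;print('slot',v,np.degrees(v[3]));print(r.fun.reshape(-1,2).round(1))
Rm=pose(v)
W=v[:3]+Rm.apply([0,0,-.09]);print('wheel',W)
lab=[ (265,224.4),(253.1,219.6),(269.,209.5)]
for d in(.04,.05,.06):
    cpt=W+Rm.apply([d,0,0]); n=Rm.apply([1,0,0])
    print(d,S.proj(cpt))
    for p in lab:
        dd=S.ray(np.array(p)-.5)[0]; X=S.e+dd*((cpt-S.e)@n/(dd@n)); q=Rm.inv().apply(X-cpt); print('  ',q.round(4),np.arctan2(q[1],q[2]).round(3))
print('base corners top', T.proj([[0,0,0]]))
for n,p in dict(turq=(411,280),pink=(456,252)).items(): print(n,T.atz(p,.17))
E
```

```text
handle [ 0.48036192 -0.30863985  0.173     ] [0.02649581 0.02479106 0.02434147 0.02620328] -124.16009254745134 148.03235584034437 60.58864284695405
slot [ 0.53347109 -0.02992928  0.20163296  0.26256162] 15.043672761501094
[[ 0.2  0.5]
 [ 0.1 -0.2]
 [ 0.  -0.4]
 [ 0.1 -0.3]
 [-0.2  0.1]
 [-0.3 -0.5]
 [ 0.5  0.1]
 [ 0.6  0.5]]
wheel [ 0.57692886 -0.0182493   0.12369068]
0.04 [[266.56918785 222.06368386]]
   [-0.     -0.0052 -0.009 ] -2.614
   [-0.     -0.049  -0.0103] -1.778
   [-0.     -0.0047  0.0451] -0.104
0.05 [[265.19776979 223.04244437]]
   [-0.     -0.0016 -0.0038] -2.752
   [ 0.     -0.0449 -0.0051] -1.684
   [ 0.     -0.001   0.0499] -0.021
0.06 [[263.80924286 224.03341524]]
   [-0.      0.0021  0.0014] 0.986
   [-0.     -0.0409  0.0001] -1.568
   [-0.      0.0027  0.0546] 0.049
base corners top [[301.83750337 435.03235588]]
turq [[ 0.35010925 -0.29732262  0.17      ]]
pink [[ 0.40251175 -0.41618945  0.17      ]]
```

The measurements hold up against the description:
- The stand edges measure 100.8 mm, and the handle sits over the hole centre.
- The slot is at (0.533,-0.030,0.202) with yaw 15°, and the wheel is at about -1.63 rad.

Next I check IK and clearances.

```bash
cat >> h.py <<'E'
SEAT=np.array([.4806,-.3087,.105])
SLOT=np.array([.5335,-.0299,.2016]); YAW=np.radians(15.04)
RS=R.from_euler('z',YAW)*R.from_euler('y',-30,degrees=True)   # slot frame
def down(a): # tool straight down, tool y along world angle a (deg)
    return R.from_euler('z',a-90,degrees=True)*R.from_euler('x',180,degrees=True)
# tool in bar frame convention: tool z = -bar z, tool y = a in frame
def inslot(a): return RS*down(a)
E
python3 - <<'E'
from h import *
def tri(a,b):
    T=Cam('top');S=Cam('scene');d1=T.ray(a)[0];d2=S.ray(b)[0]
    s=np.linalg.lstsq(np.c_[d1,-d2],S.e-T.e,rcond=None)[0];p,q=T.e+s[0]*d1,S.e+s[1]*d2;return p.round(3),np.linalg.norm(p-q).round(3)
print('turq',tri((413,279),(256,135)),'pink',tri((463,248),(222.5,127.5)))
lo,hi=np.array([[-2.88, 2.88], [-0.31, 2.03], [-1.54, 1.56], [0.2, 2.42], [-1.41, 4.55], [0.19, 2.02], [-2.57, 2.57]]).T
for a in(57.5,-32.5,147.5,-122.5):
    q=manip.solve_ik(SEAT+[0,0,.03],down(a).as_quat()); q2=manip.solve_ik(SEAT+[0,0,.25],down(a).as_quat())
    print('stand',a,None if q is None else np.round(q,2),None if q is None else np.min([q-lo,hi-q]).round(2),q2 is not None)
for a in range(0,360,30):
    t=RS.apply([0,0,.03+.035])+SLOT
    q=manip.solve_ik(t,inslot(a).as_quat())
    print('slot',a,None if q is None else np.round(q,2),None if q is None else np.min([q-lo,hi-q]).round(2))
E
```

```text
turq (array([ 0.352, -0.307,  0.157]), np.float64(0.007)) pink (array([ 0.411, -0.442,  0.154]), np.float64(0.004))
stand 57.5 [ 0.    0.52  0.68  1.86 -0.41  0.9  -1.26] 0.56 True
stand -32.5 [-0.35  0.92  1.35  1.87 -0.98  1.22 -2.37] 0.2 False
stand 147.5 [ 0.06  0.5   0.6   1.86 -0.35  0.89  0.26] 0.56 True
stand -122.5 [ 0.3   0.45  0.29  1.85 -0.16  0.87  1.67] 0.57 True
slot 0 [ 1.14 -0.1  -0.9   2.26 -0.63  0.55 -2.18] 0.16
slot 30 [ 0.63 -0.08 -0.43  2.28 -0.53  0.52 -1.75] 0.14
slot 60 [ 0.07 -0.09  0.11  2.29 -0.43  0.5  -1.32] 0.13
slot 90 [-0.06 -0.1   0.22  2.29 -0.41  0.5  -0.82] 0.13
slot 120 [-0.15 -0.1   0.31  2.3  -0.38  0.49 -0.32] 0.12
slot 150 [-0.21 -0.11  0.37  2.3  -0.37  0.49  0.19] 0.12
slot 180 [-0.27 -0.11  0.42  2.3  -0.35  0.49  0.69] 0.12
slot 210 [-0.43 -0.13  0.57  2.3  -0.29  0.48  1.17] 0.12
slot 240 [-0.54 -0.14  0.67  2.31 -0.24  0.48  1.65] 0.11
slot 270 [-0.64 -0.16  0.76  2.31 -0.19  0.47  2.12] 0.11
slot 300 [-0.98 -0.27  1.03  2.31  0.13  0.48  2.35] 0.04
slot 330 [ 1.58 -0.19 -1.25  2.26 -0.81  0.63 -2.52] 0.05
```

```bash
python3 - <<'E'
from h import *
g=down(57.5).as_quat()
p=manip.current_tool_pos()
try: manip.servo_line([p[0],p[1],.36],vel=.2)
except manip.PlanningError as e: print(e)
manip.move_pose(SEAT+[0,0,.25],g); print(manip.current_clock())
manip.servo_line(SEAT+[0,0,.10],vel=.2)
manip.servo_line(SEAT+[0,0,.028],vel=.12)
print(manip.current_tool_pos(),manip.current_clock())
effector.close(f_grip=40); print(manip.current_finger_gap(),manip.current_gripper_force(),manip.current_clock())
manip.servo_line(SEAT+[0,0,.27],vel=.2)
print(manip.current_finger_gap(),manip.current_tool_pos(),manip.current_clock())
h=SLOT+RS.apply([0,0,.028+.085+.035]); print(manip.solve_ik(h,inslot(90).as_quat()))
for n in("scene","top"): cv2.imwrite(f"pics/{n}1.png",viewer.get_image(n)[:,:,::-1])
E
```

```text
4.1083
[ 0.48103724 -0.30923378  0.13371576] 5.7583
0.027992654882315705 39.995888471603394 6.7667
0.02768103155759981 [ 0.48001276 -0.30826016  0.3737153 ] 8.125
[-0.04813801 -0.27993506  0.23041916  2.25286047 -0.24485495  0.69983714
 -0.96871044]
```

```bash
cat >> h.py <<'E'
BZ=.028   # TCP in bar frame z
OFF=np.array([0.,0.])   # slot-frame x,y correction of tip
def tcp(y,t,x=0): return SLOT+RS.apply([x+OFF[0],y+OFF[1],t+.085+BZ])
QS=inslot(90).as_quat()
E
python3 - <<'E'
from h import *
for t in(.06,.05,.04,.03):
    if manip.solve_ik(tcp(0,t),QS) is not None: break
print(t)
manip.move_pose(tcp(-.003,t),QS)
print(manip.current_clock(),manip.current_tool_pos()-tcp(-.003,t))
if t>.015: manip.servo_line(tcp(-.003,.012),vel=.1)
print(manip.current_clock(),manip.current_tool_pos()-tcp(-.003,.012),manip.current_force())
im={n:viewer.get_image(n)[:,:,::-1].copy() for n in("scene","top")}
for n in im: cv2.imwrite(f"pics/{n}2.png",im[n])
P=[SLOT+RS.apply([0,-.003,.012+z]) for z in(0,.03,.06,.085)]
print(Cam('top').proj(P).round(1).tolist(),Cam('scene').proj(P).round(1).tolist())
cv2.imwrite('pics/crop3.png',np.hstack([crop(im['top'],255,180,57,75,7),crop(im['scene'],250,155,57,75,7)]))
E
```

```text
0.06
9.225 [ 0.00076953 -0.00134795  0.00078631]
9.8583 [ 3.73818865e-04 -3.26638927e-04  1.02408712e-05] [ 0.72771225 -0.07780849 -1.56130187]
[[291.4, 216.1], [294.2, 219.8], [297.3, 223.6], [299.9, 227.1]] [[278.5, 189.8], [280.7, 181.2], [283.0, 172.5], [285.0, 165.1]]
```

View pics/crop3.png

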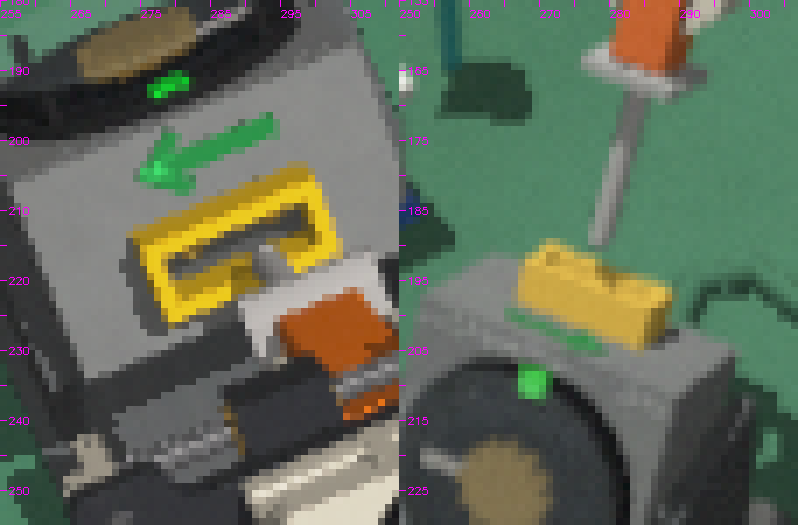

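The scene view shows the tip at (278,190), against a prediction of (278.5,189.8). In the top view the rod end is about (291,215), within the slot's width. Alignment is good, so I insert in steps with force checks.

```bash
cat >> h.py <<'E'
def go(y,t,vel=.08,x=0):
    manip.servo_line(tcp(y,t,x),vel=vel)
    f=RS.inv().apply(manip.current_force()); return f.round(1)
E
python3 - <<'E'
from h import *
b=go(-.003,.012); print('base',b)
for t in(-.01,-.028,-.04,-.05):
    f=go(-.003,t); print(t,f,manip.current_clock())
    if np.abs(f-b).max()>6: print('stop'); break
cv2.imwrite("pics/scene3.png",viewer.get_image("scene")[:,:,::-1])
E
```

```text
base [-1.6  0.5 -1.6]
-0.01 [-1.  -0.1 -1.9] 10.6333
-0.028 [-1.  -0.4 -2.1] 11.0083
-0.04 [-1.9  0.7 -1.8] 11.3083
-0.05 [-1.5  0.5 -1.1] 11.5833
```

```bash
cat >> h.py <<'E'
def dial(im=None,d=.056):
    im=viewer.get_image("scene")[:,:,::-1] if im is None else im
    g=cv2.cvtColor(np.ascontiguousarray(im),cv2.COLOR_BGR2HSV).astype(np.float32)
    w=np.where(g[...,1]<90,g[...,2],0)   # unsaturated brightness
    th=np.radians(np.arange(-140,45,1.)); c=SLOT+RS.apply([d,0,-.09]); pr=[]
    for r in(.030,.034,.038):
        px=Cam('scene').proj(c+RS.apply(np.c_[0*th,r*np.sin(th),r*np.cos(th)])).astype(np.float32)-.5+.5
        pr.append(cv2.remap(w,px[:,:1],px[:,1:],cv2.INTER_LINEAR).ravel())
    p=np.mean(pr,0); k=p>.7*p.max(); i=p.argmax(); k&=np.abs(th-th[i])<.3
    return round(float((th*p)[k].sum()/p[k].sum()),3), p.max().round(), np.median(p).round()
E
python3 - <<'E'
from h import *
print(dial(cv2.imread('pics/scene0.png')),dial(cv2.imread('pics/scene3.png')))
b=go(-.003,-.05)
for y in(.004,.011,.018):
    print(y,go(y,-.05)-b,dial(),manip.current_clock())
E
```

```text
(-1.641, np.float32(131.0), np.float32(62.0)) (-1.649, np.float32(134.0), np.float32(63.0))
0.004 [0.5 1.  1.4] (-1.624, np.float32(132.0), np.float32(64.0)) 12.1833
0.011 [ 0.4 -0.2 -0.6] (-1.476, np.float32(132.0), np.float32(63.0)) 12.4833
0.018 [0.8 1.2 1.1] (-1.327, np.float32(136.0), np.float32(63.0)) 12.7833
```

Wheel at -1.327, exactly as the tooth model predicts. Two more full strokes, then a short trim.

```bash
python3 - <<'E'
from h import *
for k in range(2):
    print(go(.016,-.05),go(.015,-.022),go(-.018,-.022,.12)); b=go(-.018,-.05); print('in',b,dial())
    f=go(-.005,-.05,.1); 
    print('mid',f-b,dial()); f=go(.018,-.05,.06); print('end',f-b,dial(),manip.current_clock())
    if np.abs(f-b).max()>8: break
E
```

```text
[-1.   0.4 -0.9] [-0.9 -0.7 -1.9] [-2.2 -0.  -2.4]
in [-0.9 -0.1 -2.3] (-1.327, np.float32(136.0), np.float32(63.0))
mid [ 0.4  0.3 -0.6] (-1.151, np.float32(141.0), np.float32(63.0))
end [-0.3  0.  -0.2] (-0.664, np.float32(160.0), np.float32(61.0)) 15.425
[-1.1 -0.2 -1.5] [-1.7  0.  -1.5] [-1.1  0.4 -1.7]
in [-0.1 -0.4 -2. ] (-0.664, np.float32(159.0), np.float32(62.0))
mid [-1.3  0.3  0. ] (-0.49, np.float32(156.0), np.float32(62.0))
end [-1.5  0.  -0.2] (-0.017, np.float32(157.0), np.float32(63.0)) 18.0667
```

The dial reads about -0.02 and the tooth model says -0.07. A short trim stroke, then I withdraw and take a look.

```bash
python3 - <<'E'
from h import *
go(.016,-.05);go(.015,-.022);go(-.018,-.022,.12);go(-.018,-.05);go(-.0097,-.05,.03); print(dial())
go(-.013,-.05,.05); go(-.005,.0) if 0 else go(-.013,.01); print(dial())
go(-.003,.06,.15); print(dial(),manip.current_clock())
g=down(57.5).as_quat()
manip.move_pose(SEAT+[0,0,.27],g)
manip.servo_line(SEAT+[0,0,.125],vel=.2); print(manip.current_clock(),manip.current_finger_gap())
im={n:viewer.get_image(n)[:,:,::-1].copy() for n in("scene","top")}
P=[SEAT+[0,0,.097-.085],SEAT+[0,0,.097]]
print(Cam('top').proj(P).round(1).tolist(),Cam('scene').proj(P).round(1).tolist())
cv2.imwrite('pics/crop4.png',np.hstack([crop(im['scene'],205,130,57,80,7),crop(im['scene'],238,180,57,80,7)]))
E
```

```text
(0.034, np.float32(155.0), np.float32(62.0))
(0.034, np.float32(156.0), np.float32(62.0))
(0.034, np.float32(156.0), np.float32(62.0)) 21.9583
23.8333 0.02827327247991864
[[399.8, 229.2], [409.7, 223.0]] [[232.9, 160.8], [230.9, 143.6]]
```

View pics/crop4.png

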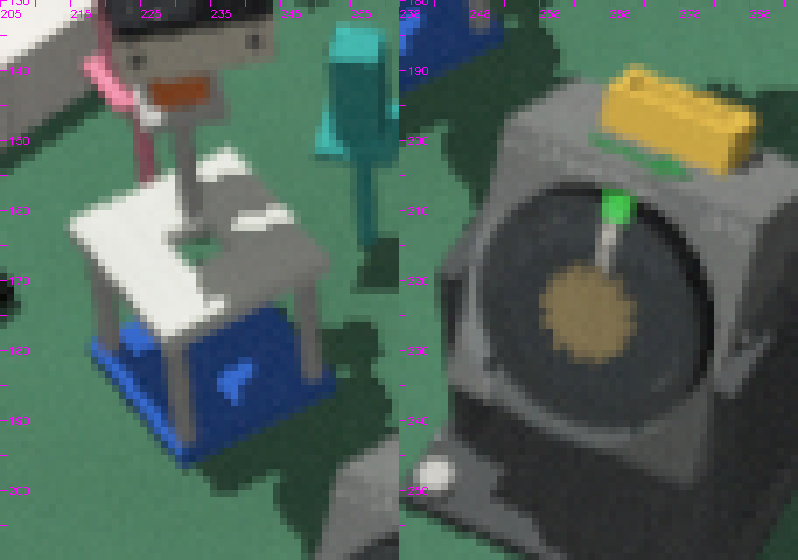

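The white line runs straight under the green mark at (266,211). The rod tip at about (232,163) is over the hole at (234,165). Lowering and releasing.

```bash
python3 - <<'E'
from h import *
b=manip.current_force()
for z in(.09,.05,.032,.029):
    manip.servo_line(SEAT+[0,0,z],vel=.08); f=manip.current_force()-b; print(z,f.round(1))
    if np.abs(f).max()>12: print('stop');break
effector.open_jaws(); manip.sleep(.3)
manip.servo_line(SEAT+[0,0,.11],vel=.15); manip.servo_line(SEAT+[0,0,.27],vel=.25)
q=manip.current_q(); q[0]+=.9
manip.movej(q); print(manip.current_tool_pos(),manip.current_clock(),dial())
im={n:viewer.get_image(n)[:,:,::-1].copy() for n in("scene","top")}
cv2.imwrite('pics/crop5.png',np.hstack([crop(im['scene'],205,130,57,80,7),crop(im['top'],365,195,57,80,7)]))
E
```

```text
0.09 [ 0.  -0.7 -0.2]
0.05 [-0.5  0.3  0.8]
0.032 [ 0.3 -0.1 -0.1]
0.029 [ 1.  -0.  -0.4]
[ 0.05864543 -0.56721189  0.37278883] 30.5 (0.034, np.float32(153.0), np.float32(61.0))
```

View pics/crop5.png

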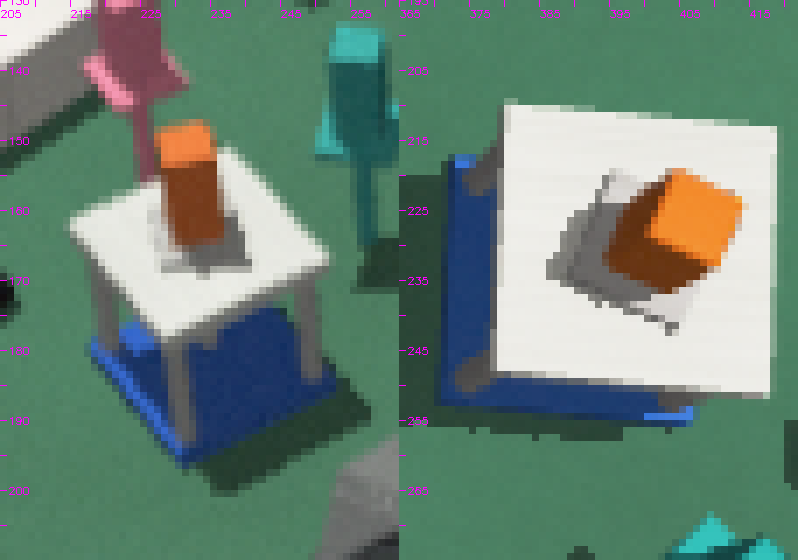

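The bar stands upright with its flange flat on the plate. Its handle top is at (407,226) in the top view, matching the start, and the line is still on the mark.

```bash
python3 -c "
from bench import manip
print(manip.hand_in())"
```

```text
the job is handed in; nothing more can be done
None
```

I handed the job in at about 30.5 s: by my last dial reading the white line is on the green mark (about +0.03 rad), and the bar is back upright in its stand and released; no verdict came back.

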